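# Set the drilling jig's guide to its mark, lock it and close the keeper

### The job

Get the drilling jig ready for the next hole: swing the clamp lever on the sliding drill guide fully open, slide the guide along its rail until its pointed end stands exactly opposite the tip of the pointed index tab (within 4 mm; ignore the square-ended tab), and swing the lever fully back to lock it there. Also swing the keeper bar shut over the blank until it is home in its detent, and leave the blank and everything else on the bench where it is.

Things in the scene. Friction and masses are not known exactly. Their poses are not given: they have to be found in the camera images.
- jig: Fixed jig: brown wooden base 210 x 500 x 18 mm. Origin: on the bench; x away from the robot, y along the rail. Rail: aluminium, along y at x = -60, 36 wide, top z = 48, y = -235 to 150. Far fence: dark wood at x = 57, top z = 40. Two bent steel holdfast rods pin the base: shafts at (150, 0), 120 high, and (45, -295), 150 high; feet on the base.
- guide (a joint): Slide of the drill guide along the rail, m, positive to the jig's +y, range -0.125 to 0.125. Moves stiffly (about 6 N) when the lever is open; when locked, the brake holds it against some 30 N.
- guide_body (a point): Centre of the top face of the drill guide's steel block, 56 mm (x) x 60 mm (y); the block spans z = 50 to 75 mm. A 26 mm wide arm (z = 49 to 60) leaves it in the jig's +x, carries a brass bush 62 mm out and ends in a point. Origin on the rail's centreline; axes as the jig's.
- pointer (a point): Tip of the pointed end of the guide's arm, 114 mm in the jig's +x from the guide's centreline, z = 60 mm; axes as the jig's.
- lever (a joint): Clamp lever on top of the guide, rad: 0 = locked (lever parallel to the rail, pointing to the jig's -y), 1.5 = fully open (pointing to the jig's -x, towards the robot); it turns clockwise from above as it opens, and stays where it is left. Takes about 2 to 5 N at the knob. The brake bites below about 0.5.
- lever_pivot (a point): On the lever's vertical axis, top of its hub, over the centre of the guide block, z = 96 mm.
- lever_knob (a point): Centre of the top of the lever's upright round black knob (20 mm diameter, from z = 85 to 131 mm), 85 mm from the pivot. The flat lever bar (16 mm wide) lies at z = 85 to 95 mm.
- marker: Pointed index tab: plain steel block 28 mm wide (y) on the base beyond the far fence, with a pointed end towards the guide. Origin at the height of the base's top, below the tip; axes as the jig's. Fixed; stands left or right of the guide.
- marker_tip (a point): The tip of the pointed tab, z = 59 mm; axes as the jig's. The pointer is on the mark when the two have the same y in the jig's frame (they clear each other by 12 mm in x).
- square_tab: The other tab, same steel block but square-ended: not the mark. Fixed. Origin below the middle of its inner edge, about 2 mm before it.
- keeper (a joint): Keeper bar's hinge, rad: 0 = shut (bar lies across the blank, along the jig's +x, against its stop), growing as it swings out horizontally to the jig's +y (up to 1.5). Close to 0 it must be pushed over a sprung detent (about 5 N at the knob) and then stays.
- keeper_hinge (a point): On the keeper's vertical hinge axis, at the jig's x = -60, y = 185 mm, z = 60 mm.
- keeper_knob (a point): Centre of the top of the keeper's upright round black knob (20 mm diameter, from z = 56 to 104 mm), 95 mm from the hinge. The steel bar is 130 mm long, 20 wide, z = 46 to 56 mm.
- blank: Pale wooden neck blank 80 x 400 x 20 mm lying loose in the jig's channel. Origin: centre of its underside.
- tape_roll: Roll of paper tape lying flat, 100 mm diameter, 24 high. Origin: centre of its underside.
- tape_measure: Black tape measure, 72 x 66 x 38 mm. Origin: centre of its underside.
- cork_block: Cork sanding block, 95 x 58 x 32 mm. Origin: centre of its underside.
- glue_bottle: White glue bottle, upright, 60 mm diameter, 165 high. Origin: centre of its underside.
- solvent_can: Steel can, upright, 80 mm diameter, 115 high. Origin: centre of its underside.
- varnish_jar: Amber glass jar with steel cap, upright, 72 mm diameter, 100 high. Origin: centre of its underside.
- screwdriver: Screwdriver lying down, 190 mm long, 26 mm thick. Origin: centre, on the bench; x towards its blade.

How it is judged:
On the way, in this order (a step that is already met when the one before it is completed fails the run):
1. the clamp lever is swung open (value of joint lever above 1.2 rad), for 0.2 s.
2. with the lever open, the guide's point stands at rest opposite the pointed tab's tip, within 4 mm (y of pointer in the frame of marker_tip between -0.004 and 0.004 m and velocity of joint guide between -0.01 and 0.01 m/s and value of joint lever above 0.8 rad), for 0.2 s.
3. the lever is swung back and locked (within 0.15 rad of its end) with the guide still on the mark (y of pointer in the frame of marker_tip between -0.004 and 0.004 m and value of joint lever below 0.15 rad), for 0.2 s.
At the end, for the whole second after the job is handed in: The guide's point is opposite the pointed tab's tip within 4 mm along the rail and at rest, the lever is locked (under 0.15 rad), the keeper bar is shut in its detent (under 0.035 rad) and at rest (all of step 3 and velocity of joint guide between -0.01 and 0.01 m/s and value of joint keeper below 0.035 rad and velocity of joint keeper between -0.05 and 0.05 rad/s); the robot touches nothing.
It fails at once if the blank or another loose thing on the bench is moved more than 25 mm (distance of any of blank, tape_roll, tape_measure, cork_block, glue_bottle, solvent_can, varnish_jar, screwdriver from where it was at the start of the episode above 0.025 m).
It also fails if it takes over 64 s, if anything falls off the work surface, if the arm or the gripper's body presses on something with over 40 N, if the wrist force passes 120 N, or if a joint passes its speed limit or range.

### The arm

A 6-joint arm with a two-finger parallel gripper is mounted at the origin on the work surface. World frame = base frame: x ahead of the robot, y to its left, z up, the work surface at z = 0. Lengths are in m, angles in rad, forces in N, time in s.
With the tool pointing down it reaches from about 0.375 to 0.975 m from the base axis. Payload 3.8 kg.
Tool frame: the origin (TCP) lies midway between the tips of the shut fingers; the grasp point (between the pads) lies 19 mm behind it; z points along the fingers, y is the line along which they close (so a half turn about z gives the same grasp; the last joint's range is limited). The gripper opens to 85 mm and grips with 20 to 120 N. Pads are 22 mm wide; open, the fingers measure 114 mm over their backs; the gripper's body (76 mm by 85 mm) begins 54 mm behind the grasp point. The pads swing forward as they close: fully open they stand 13 mm farther back than shut.
Start: joints at [-1.341, 0.264, 1.604, -0, 1.274, -0.037], TCP at [0.178, -0.651, 0.231] pointing down, gripper open.
Joint ranges: [-2.63, 2.63], [-0.94, 2.18], [0.31, 2.57], [-1.31, 4.45], [0, 2.66], [-2.55, 2.55]. Speed limits (rad/s): [2.57, 2.57, 3.14, 3.14, 3.14, 3.14].

### API

Orientations are given as a rotation vector (axis times angle).
In Python, from workcell import * gives the robot as it stands. The module is installed in compiled form; this text tells all that it offers.
- The arm moves only by the tool apply_moves, never from a script. Its arguments are lists of equal length, an entry for each row: "fingers": the opening, from 0 (shut) to 1 (fully open); "travel": the shift along the tool's x, y, z normalised to -1 to 1, where 1 is 0.05 m, a list of three; "rotation": the turn, a rotation vector about the tool's x, y, z normalised to -1 to 1, where 1 is 6 degrees, a list of three. In form: {"fingers": [fingers, ...], "travel": [[dx, dy, dz], ...], "rotation": [[ax, ay, az], ...]}. A call has 1 to 12 rows; each row shifts and turns the commanded pose from where the row before left it, along the tool's axes as they then stand; what a row does not reach is not made up. A row lasts 1/10 s, in which the tool goes at most 50 mm and 8.59 degrees, less where a joint would pass 70% of its speed; a pose out of reach is approached as far as the arm can. A call with a number of a shift or a turn outside -1 to 1 is refused whole. A call with a gripper value outside its range is refused whole. The fingers move at their own pace and stop on an object; "newtons" is the grip in N (left out, the last holds). Time passes only in rows, so rows that do not move let the fingers close. It gives the time, the measured TCP pose, the force, the opening and the grip force at its end, in the units of the state.
- read_state(): the state, without advancing time (a new reading comes with each control period).
- read_camera(name): name is "scene" or "side" or "wrist"; returns a dict with "image" (384x512x3 uint8, red, green, blue), "fx", "fy", "cx", "cy" (pixels), "extrinsics" (4x4, takes a point from world to camera coordinates). Camera axes: x right, y down, z forward; pixel columns grow to the right and rows downward; lengths in m; the calibration is good to about 2 mm. A picture is of the moment at which its call begins. There is no depth.
- finish_job(): hands the job in; it is judged then, once.
Trained networks look in the newest picture that a camera, given by its name, has taken for a name from the list of things; names that differ only in an ending like _2 or _b are one class to them, and where a whole thing is asked for, a point or a joint stands for the part that bears it (a point fixed in the world has none). Each returns a list of dicts, best first, with "p" (0 to 1); they miss things now and then, are a little off and sometimes report something else, mostly with a low value. They report only what shows in the picture. A call takes as long as a camera call.
- regions_of(camera, name): "mask" (384x512 bool, what is visible of it) and "bbox" ([left, top, width, height] in pixels, round what is visible of it).
- tip_of(camera, name): "location" ([column, row] in pixels: a listed point, or the origin of a listed thing).
The state is a dict: "time": time; "q": joint angles; "joint_vel": joint speeds; "joint_torque": joint torques, N m; "tool_pos": TCP position; "tcp_rot": TCP orientation; "wrist_force": force on the tool from outside, world axes, zero at the start; "torque": the same for the moment, N m; "width": opening from 0.0 (shut) to 1.0 (fully open); "grip_force": force on a finger pad.
Only numpy, scipy, OpenCV 4.12 (cv2) and the standard library are available. Lean on these libraries where they do the work, as an engineer would, in place of code of your own. Each camera call takes 0.05 s, during which the arm holds its last target. There are 200 camera calls.

## Working session

There is one attempt and no reset: what is moved stays moved. The work goes in short steps, Python scripts to look and compute and a tool call to move; the robot and the scene stay as the last step left them, time stands still between calls to the robot, and variables do not carry over. Pictures are saved under pics/ and viewed, at most 10 in all, crops included, and the job is handed in when it is done.

Besides the shell and the picture viewer there is one more tool, called after "Request:" in YAML: its name, and indented under it one key for each argument. apply_moves: Moves the arm, as the interface text tells. Scaled input: -1 to 1 covers 0.05 m each way for a shift and 6 degrees each way for a turn. Its arguments: {"type":"object","properties":{"fingers":{"type":"array","items":{"type":"number"}},"travel":{"type":"array","items":{"type":"array","items":{"type":"number"}}},"rotation":{"type":"array","items":{"type":"array","items":{"type":"number"}}},"newtons":{"type":"number"}},"required":["fingers","travel","rotation"]}

```bash
mkdir -p pics; cat > h.py <<'E'
from workcell import *
import numpy as np, cv2
from scipy.spatial.transform import Rotation as R
def cam(n):
    c=read_camera(n); return c
def P(c):
    K=np.array([[c["fx"],0,c["cx"]],[0,c["fy"],c["cy"]],[0,0,1]]); return K@np.array(c["extrinsics"])[:3]
def ray(c,uv):
    E=np.array(c["extrinsics"]); d=np.array([(uv[0]-c["cx"])/c["fx"],(uv[1]-c["cy"])/c["fy"],1.])
    return -E[:3,:3].T@E[:3,3], E[:3,:3].T@d
def atz(c,uv,z):
    o,d=ray(c,uv); return o+d*(z-o[2])/d[2]
def tri(obs):
    A=np.zeros((3,3));b=np.zeros(3)
    for c,uv in obs:
        o,d=ray(c,uv); d=d/np.linalg.norm(d); M=np.eye(3)-np.outer(d,d); A+=M;b+=M@o
    p=np.linalg.solve(A,b)
    return p
def proj(c,p):
    q=P(c)@np.append(p,1); return q[:2]/q[2]
def save(c,n): cv2.imwrite("pics/"+n,cv2.cvtColor(c["image"],cv2.COLOR_RGB2BGR))
E
python3 - <<'E'
from h import *
s=read_state();print(s["time"],s["tool_pos"],s["tcp_rot"],s["width"])
C={n:cam(n) for n in("scene","side")}
for n in C: save(C[n],n+"0.png")
Z=dict(pointer=.06,lever_pivot=.096,lever_knob=.131,marker_tip=.059,keeper_hinge=.06,keeper_knob=.104,guide_body=.075,jig=0,square_tab=.018,marker=.018)
for k in Z:
    o=[]
    for n in C:
        t=tip_of(n,k)
        if t: o.append((C[n],t[0]["location"])); print(k,n,np.round(t[0]["location"],1),round(t[0]["p"],2),np.round(atz(C[n],t[0]["location"],Z[k]),4), len(t))
    if len(o)==2: print("   tri",np.round(tri(o),4))
E
```

```text
0.0 [ 0.17778213 -0.65038587  0.22994832] [-3.11143249e+00 -4.17561692e-01  3.38405091e-04] 1.0005592548882734
pointer scene [286.3 210.9] 0.81 [ 0.6602 -0.0077  0.06  ] 1
pointer side [294.8 175.2] 0.59 [ 0.6677 -0.0059  0.06  ] 1
   tri [ 0.6656 -0.0106  0.0666]
lever_pivot scene [272.4 167.9] 0.87 [ 0.5478 -0.0009  0.096 ] 4
lever_pivot side [251.6 176.5] 0.81 [ 0.5526 -0.0124  0.096 ] 2
   tri [ 0.5517 -0.0058  0.0956]
lever_knob scene [238.4 164.2] 0.65 [ 0.5416 -0.0864  0.131 ] 1
lever_knob side [257.5 190. ] 0.57 [ 0.5487 -0.085   0.131 ] 1
   tri [ 0.5475 -0.0886  0.1365]
marker_tip scene [251.6 222.7] 0.72 [ 0.6655 -0.0966  0.059 ] 4
marker_tip side [304.6 201.3] 0.49 [ 0.666  -0.0921  0.059 ] 3
   tri [ 0.6657 -0.0955  0.061 ]
keeper_hinge scene [347.1 163.3] 0.56 [0.5637 0.2038 0.06  ] 2
keeper_hinge side [196.6 130.7] 0.74 [0.4534 0.2185 0.06  ] 3
   tri [ 0.4662  0.284  -0.0302]
keeper_knob scene [390.8 160. ] 0.88 [0.6277 0.2841 0.104 ] 1
keeper_knob side [243.1  92.6] 0.84 [0.6045 0.292  0.104 ] 1
   tri [0.6091 0.3036 0.0873]
guide_body scene [270.8 175.2] 0.72 [ 0.5511 -0.0058  0.075 ] 2
guide_body side [249.9 178. ] 0.86 [0.5514 0.0015 0.075 ] 3
   tri [ 0.5514 -0.0043  0.0779]
jig scene [289.7 210.9] 0.75 [0.6183 0.0222 0.    ] 1
jig side [269.7 186. ] 0.72 [0.6103 0.0234 0.    ] 2
   tri [ 0.6122  0.0263 -0.0064]
square_tab scene [326.1 217.4] 0.79 [0.6806 0.0919 0.018 ] 3
square_tab side [235.9 122.6] 0.72 [0.5745 0.2675 0.018 ] 3
   tri [0.6027 0.1739 0.0062]
marker scene [254.4 234.1] 0.73 [ 0.6698 -0.0913  0.018 ] 2
marker side [306.  212.5] 0.62 [ 0.6711 -0.0973  0.018 ] 1
   tri [ 0.6709 -0.0936  0.0169]
```

```bash
python3 - <<'E'
import cv2
a=cv2.imread("pics/scene0.png");b=cv2.imread("pics/side0.png")
cv2.imwrite("pics/s1.png",cv2.resize(a,(800,600),interpolation=cv2.INTER_CUBIC))
cv2.imwrite("pics/s2.png",cv2.resize(b,(800,600),interpolation=cv2.INTER_CUBIC))
E
```

```text
(no output)
```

View pics/s1.png

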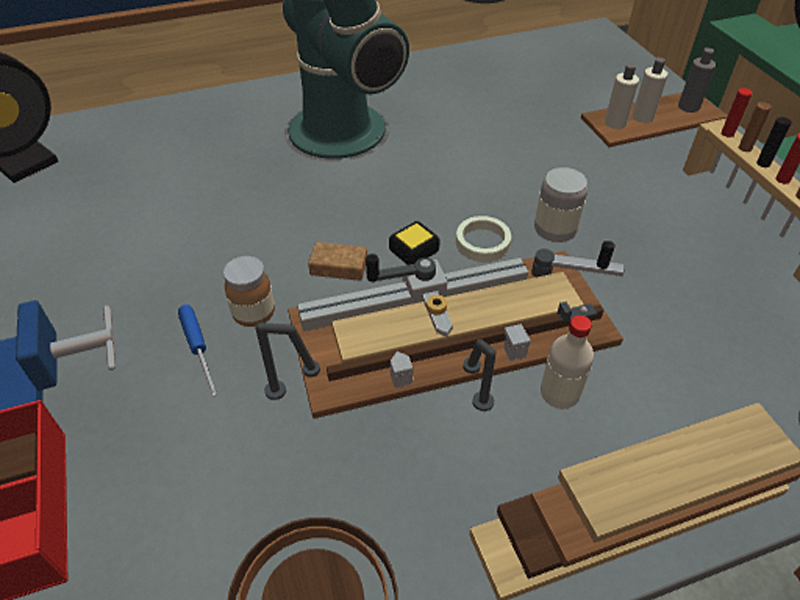

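View pics/s2.png

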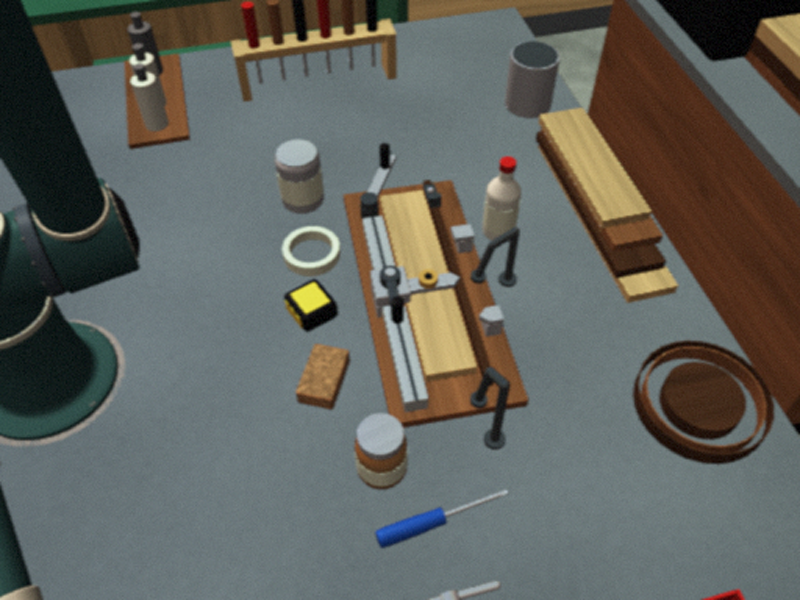

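The scene view shows the robot at the top and the jig in the middle, with the lever locked and its knob near (373,267). The pointed tab is at (401,362), the square tab at (517,338), and the open keeper's knob at (605,252). The side view agrees: pivot (390,272), keeper knob (384,155), pointed tab (490,318). Next I'll go above the guide for the wrist camera.

Request:
apply_moves:
  fingers: [1,1,1,1,1,1,1,1,1,1,1,1]
  travel:
    - [0,0,-0.65]
    - [0,0,-0.65]
    - [0,0,-0.65]
    - [0,0,-0.65]
    - [0.46,-0.775,0]
    - [0.46,-0.775,0]
    - [0.46,-0.775,0]
    - [0.46,-0.775,0]
    - [0.46,-0.775,0]
    - [0.46,-0.775,0]
    - [0.46,-0.775,0]
    - [0.46,-0.775,0]
  rotation:
    - [0,0,0.76]
    - [0,0,0.76]
    - [0,0,0.76]
    - [0,0,0.76]
    - [0,0,0]
    - [0,0,0]
    - [0,0,0]
    - [0,0,0]
    - [0,0,0]
    - [0,0,0]
    - [0,0,0]
    - [0,0,0]

```text
time: 2.3
tool_pos: [0.3784, -0.3494, 0.3616]
tcp_rot: [3.14, -0.081, 0.001]
wrist_force: [0.6, -0.3, 0.1]
width: 0.997
grip_force: 0.0
```

Request:
apply_moves:
  fingers: [1,1,1,1,1,1,1,1,1,1]
  travel:
    - [0.46,-0.775,0]
    - [0.46,-0.775,0]
    - [0.46,-0.775,0]
    - [0.46,-0.775,0]
    - [0.46,-0.775,0]
    - [0.46,-0.775,0]
    - [0.46,-0.775,0]
    - [0.46,-0.775,0]
    - [0,0,0]
    - [0,0,0]
  rotation:
    - [0,0,0]
    - [0,0,0]
    - [0,0,0]
    - [0,0,0]
    - [0,0,0]
    - [0,0,0]
    - [0,0,0]
    - [0,0,0]
    - [0,0,0]
    - [0,0,0]

```text
time: 3.3
tool_pos: [0.5776, -0.05, 0.3609]
tcp_rot: [3.14, -0.077, -0.001]
wrist_force: [-0.5, -0.1, 0.4]
width: 0.998
grip_force: 0.0
```

```bash
cat > look.py <<'E'
from h import *
import sys,pickle
def look(tag):
    s=read_state();print(s["time"],np.round(s["tool_pos"],4),np.round(s["tcp_rot"],3),s["q"].round(2) if hasattr(s["q"],"round") else s["q"])
    c=cam("wrist");save(c,"w_"+tag+".png");E=np.array(c["extrinsics"]);print("cam",(-E[:3,:3].T@E[:3,3]).round(3),"fwd",E[2,:3].round(3),"right",E[0,:3].round(3),c["fx"])
    Z=dict(pointer=.06,lever_pivot=.096,lever_knob=.131,marker_tip=.059,keeper_hinge=.06,keeper_knob=.104,guide_body=.075,jig=0,square_tab=.018,glue_bottle=0,solvent_can=0)
    r={}
    for k in Z:
        t=tip_of("wrist",k)
        if t and t[0]["p"]>.3:
            r[k]=t[0]["location"];print(k,np.round(r[k],1),round(t[0]["p"],2),atz(c,r[k],Z[k])[:2].round(4))
    c.pop("image");pickle.dump((c,r),open(tag+".pkl","wb"))
look(sys.argv[1])
E
python3 look.py a
```

```text
3.3 [ 0.5776 -0.05    0.3609] [ 3.14e+00 -7.70e-02 -1.00e-03] [-0.13  0.03  1.63 -0.    1.48  1.49]
cam [ 0.645 -0.054  0.503] fwd [-0.268  0.012 -0.963] right [-0.049 -0.999  0.001] 283.2819254735378
pointer [219.7 102.4] 0.56 [ 0.6659 -0.0089]
lever_pivot [220.4 182.7] 0.74 [ 0.5517 -0.0047]
lever_knob [280.9 191.8] 0.73 [ 0.543  -0.0901]
marker_tip [279.  97.] 0.83 [ 0.6692 -0.0973]
keeper_hinge [ 87.9 174.2] 0.76 [0.5677 0.2091]
keeper_knob [ 10.7 151.6] 0.62 [0.6128 0.2845]
guide_body [221.5 184.1] 0.84 [ 0.5445 -0.0037]
jig [208.3 137.1] 0.8 [0.6121 0.0216]
square_tab [161.3  96.4] 0.79 [0.6817 0.0892]
glue_bottle [136.5  30.4] 0.75 [0.7837 0.1205]
solvent_can [ 73.5 225.4] 0.65 [0.4604 0.2922]
```

View pics/w_a.png

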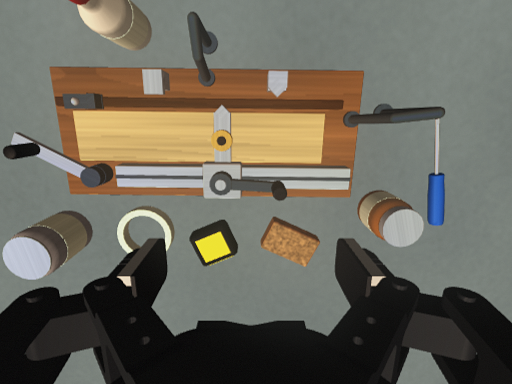

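The wrist view shows the jig nearly square to the image, with the pointer at about (221,105), the pointed tab's tip at about (277,97) and the lever knob at (280,190). The keeper is open at lower left, and the glue bottle is clear beyond the fence. I'll measure the yaw and tips more closely.

```bash
python3 - <<'E'
from h import *
import pickle
c,r=pickle.load(open("a.pkl","rb"))
im=cv2.imread("pics/w_a.png")
for (a,b,z) in [((50,67),(363,71),.018),((117,166),(350,169),.048)]:
    p,q=atz(c,a,z),atz(c,b,z); d=p-q; print(p.round(4),q.round(4),"yaw",np.degrees(np.arctan2(-d[0],d[1])))
# hough/LSD lines
g=cv2.cvtColor(im,cv2.COLOR_BGR2GRAY)
L=cv2.createLineSegmentDetector().detect(g)[0][:,0]
for l in L:
    n=np.hypot(l[2]-l[0],l[3]-l[1])
    if n>60 and l[1]<210:
        for z in(.018,.048):
            p,q=atz(c,l[:2],z),atz(c,l[2:],z); d=p-q
            if d[1]<0:d=-d
            print(l.round(1),z,p[:2].round(4),q[:2].round(4),"yaw %.2f"%np.degrees(np.arctan2(-d[0],d[1])))
cv2.imwrite("pics/crop1.png",cv2.resize(im[55:215,190:310],None,fx=3.75,fy=3.75,interpolation=cv2.INTER_CUBIC))
E
```

```text
[0.7341 0.2587 0.018 ] [ 0.7039 -0.2353  0.018 ] yaw -3.5025306944503543
[0.5767 0.1664 0.048 ] [ 0.553  -0.2114  0.048 ] yaw -3.5910438105025695
[115.6 174.1 201.9 175.1] 0.018 [0.5581 0.1858] [0.5489 0.0359] yaw -3.52
[115.6 174.1 201.9 175.1] 0.048 [0.5635 0.171 ] [0.5548 0.0304] yaw -3.52
[350.6 168.3 241.9 167.1] 0.018 [ 0.5481 -0.2228] [ 0.5595 -0.0346] yaw -3.49
[350.6 168.3 241.9 167.1] 0.048 [ 0.5541 -0.2123] [ 0.5649 -0.0358] yaw -3.49
[201.9 166.7 115.6 165.6] 0.018 [0.5637 0.0345] [0.573  0.1832] yaw -3.60
[201.9 166.7 115.6 165.6] 0.048 [0.5687 0.029 ] [0.5775 0.1685] yaw -3.60
[241.9 175.9 348.1 176.8] 0.018 [ 0.5441 -0.0337] [ 0.5333 -0.2191] yaw -3.33
[241.9 175.9 348.1 176.8] 0.048 [ 0.5503 -0.0349] [ 0.5402 -0.2089] yaw -3.33
[201.9 178.9 114.4 177.7] 0.018 [0.5421 0.0365] [0.5519 0.1891] yaw -3.66
[201.9 178.9 114.4 177.7] 0.048 [0.5485 0.031 ] [0.5577 0.1741] yaw -3.66
[348.1 180.6 281.9 179.9] 0.018 [ 0.5264 -0.2194] [ 0.5335 -0.1033] yaw -3.48
[348.1 180.6 281.9 179.9] 0.048 [ 0.5338 -0.2091] [ 0.5404 -0.1002] yaw -3.48
[113.1 161.  205.6 161.5] 0.018 [0.5811 0.
[... 1231 characters left out ...]
9 -0.2334] yaw -3.58
[209.4  67.5 361.9  69.7] 0.048 [0.7163 0.0038] [ 0.7021 -0.2223] yaw -3.58
[ 50.6  65.6 194.4  67.3] 0.018 [0.7361 0.2572] [0.7225 0.0311] yaw -3.43
[ 50.6  65.6 194.4  67.3] 0.048 [0.7305 0.238 ] [0.7178 0.0259] yaw -3.43
[169.4  97.2 270.6  98.2] 0.018 [0.6799 0.0763] [ 0.6702 -0.0878] yaw -3.38
[169.4  97.2 270.6  98.2] 0.048 [0.6778 0.0682] [ 0.6687 -0.0857] yaw -3.38
[ 80.6 147.1 155.6 147.9] 0.018 [0.6074 0.2369] [0.5998 0.1099] yaw -3.41
[ 80.6 147.1 155.6 147.9] 0.048 [0.6097 0.2189] [0.6026 0.0998] yaw -3.41
[303.1 128.1 233.1 127.1] 0.018 [ 0.6202 -0.1405] [ 0.6276 -0.0239] yaw -3.63
[303.1 128.1 233.1 127.1] 0.048 [ 0.6218 -0.1351] [ 0.6287 -0.0257] yaw -3.63
```

View pics/crop1.png

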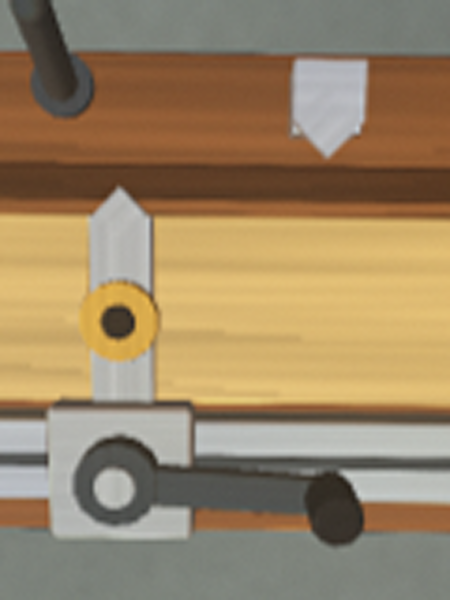

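```bash
cat > plan.py <<'E'
from h import *
import json
YAW=np.radians(-3.5); ex=np.array([np.cos(YAW),np.sin(YAW)]); ey=np.array([-ex[1],ex[0]])
def plan(wps,start=None):
    """wps: (x,y,z,tool yaw deg, rows). prints rows; tool x at yaw, z down"""
    s=read_state()
    p=np.array(s["tool_pos"]);Rm=R.from_rotvec(s["tcp_rot"])
    y=np.degrees(np.arctan2(Rm.as_matrix()[1,0],Rm.as_matrix()[0,0]))
    print("start",p.round(4),"yaw",y.round(2)); T=[];W=[]
    for (X,Y,Z,yw,n) in wps:
        p0,y0=p.copy(),y
        for i in range(1,n+1):
            tgt=p0+(np.array([X,Y,Z])-p0)*i/n; ty=y0+(yw-y0)*i/n
            a=np.radians(y); M=np.array([[np.cos(a),np.sin(a),0],[np.sin(a),-np.cos(a),0],[0,0,-1]])
            d=(M.T@(tgt-p)/.05).round(2); r=round(-(ty-y)/6,2)
            assert abs(d).max()<=1 and abs(r)<=1 and np.linalg.norm(d)<=1,(d,r)
            T.append(d.tolist());W.append([0,0,r]); p=p+M@d*.05; y=y-r*6
    for k in range(0,len(T),12): print(json.dumps(dict(travel=T[k:k+12],rotation=W[k:k+12])),len(T[k:k+12]))
E
python3 - <<'E'
from plan import *
import pickle
c,r=pickle.load(open("a.pkl","rb"))
pt=atz(c,(222.-.4,104.6-.4),.06);mt=atz(c,(277.5-.4,97.1-.4),.059);print(pt,mt,"jig diff",(mt-pt)[:2]@ey,(mt-pt)[:2]@ex)
s,d=cam("scene"),cam("side")
for k,sd in [("lever_pivot",(251.6,176.5)),("lever_knob",(257.5,190)),("keeper_knob",(243.1,92.6)),("keeper_hinge",(237,125))]:
    sc={"lever_pivot":(272.4,167.9),"lever_knob":(238.4,164.2),"keeper_knob":(390.8,160),"keeper_hinge":(347.1,163.3)}[k]
    o=[(c,r[k]),(s,sc),(d,sd)];p=tri(o);print(k,p.round(4),[np.round(proj(a,p)-np.array(b),1) for a,b in o])
print("block",atz(c,(82,101),.055),atz(c,(63,101),.055),atz(c,(102,101),.055))
P0=np.array([.552,-.0047]);th=0
k=P0+.085*(-ey);print("knob expected",k,"pointer expected",P0+.114*ex)
print("opening plan")
w=[(k[0],k[1],.2,86.5,15),(k[0],k[1],.105,86.5,4),(k[0],k[1],.098,86.5,1)]
plan(w)
E
```

```text
[ 0.66318789 -0.01151095  0.06      ] [ 0.6697519 -0.0945366  0.059    ] jig diff -0.08247006894159332 0.011620361716100652
lever_pivot [ 0.5516 -0.0052  0.0952] [array([ 0.4, -0. ]), array([-1.1,  1.6]), array([-1.1, -1.9])]
lever_knob [ 0.5465 -0.089   0.1369] [array([-0.4, -1.3]), array([-0.5, -0.2]), array([-0.5, -0.1])]
keeper_knob [0.61   0.302  0.0872] [array([-1.9,  1.1]), array([ 0.9, -1.4]), array([1.2, 2.1])]
keeper_hinge [0.567  0.2043 0.0654] [array([1.3, 1. ]), array([ 1.1, -0.7]), array([0.7, 0.6])]
block [0.67832901 0.19816222 0.055     ] [0.67973867 0.22666713 0.055     ] [0.67684496 0.16815298 0.055     ]
knob expected [ 0.54681087 -0.08954146] pointer expected [ 0.66578737 -0.01165953]
opening plan
start [ 0.5774 -0.051   0.3613] yaw -2.96
{"travel": [[-0.04, 0.05, 0.22], [-0.04, 0.05, 0.21], [-0.05, 0.05, 0.22], [-0.05, 0.04, 0.21], [-0.06, 0.03, 0.22], [-0.06, 0.03, 0.21], [-0.06, 0.02, 0.22], [-0.06, 0.01, 0.21], [-0.07, 0.01, 0.22], [-0.06, 0.0, 0.21], [-0.07, -0.01, 0.22], [-0.06, -0.01, 0.21]], "rotation": [[0, 0, -0.99], [0, 0, -1.0], [0, 0, -0.99], [0, 0, -1.0], [0, 0, -0.99], [0, 0, -0.99], [0, 0, -1.0], [0, 0, -0.99], [0, 0, -1.0], [0, 0, -0.99], [0, 0, -0.99], [0, 0, -1.0]]} 12
{"travel": [[-0.07, -0.02, 0.22], [-0.06, -0.02, 0.21], [-0.06, -0.03, 0.22], [0.0, -0.0, 0.47], [0.0, -0.0, 0.48], [0.0, -0.0, 0.47], [0.01, -0.0, 0.48], [-0.0, -0.0, 0.14]], "rotation": [[0, 0, -0.99], [0, 0, -1.0], [0, 0, -0.99], [0, 0, -0.0], [0, 0, -0.0], [0, 0, -0.0], [0, 0, -0.0], [0, 0, -0.0]]} 8
```

Request:
apply_moves:
  fingers: [0.5,0.5,0.5,0.5,0.5,0.5,0.5,0.5,0.5,0.5,0.5,0.5]
  travel:
    - [-0.04,0.05,0.22]
    - [-0.04,0.05,0.21]
    - [-0.05,0.05,0.22]
    - [-0.05,0.04,0.21]
    - [-0.06,0.03,0.22]
    - [-0.06,0.03,0.21]
    - [-0.06,0.02,0.22]
    - [-0.06,0.01,0.21]
    - [-0.07,0.01,0.22]
    - [-0.06,0.0,0.21]
    - [-0.07,-0.01,0.22]
    - [-0.06,-0.01,0.21]
  rotation:
    - [0,0,-0.99]
    - [0,0,-1.0]
    - [0,0,-0.99]
    - [0,0,-1.0]
    - [0,0,-0.99]
    - [0,0,-0.99]
    - [0,0,-1.0]
    - [0,0,-0.99]
    - [0,0,-1.0]
    - [0,0,-0.99]
    - [0,0,-0.99]
    - [0,0,-1.0]

```text
time: 5.2
tool_pos: [0.5529, -0.0815, 0.2318]
tcp_rot: [-2.591, -1.777, 0.0]
wrist_force: [-0.2, 0.2, 0.8]
width: 0.5
grip_force: 0.0
```

Request:
apply_moves:
  fingers: [0.5,0.5,0.5,0.5,0.5]
  travel:
    - [-0.07,-0.02,0.22]
    - [-0.06,-0.02,0.21]
    - [-0.06,-0.03,0.22]
    - [0,0,0]
    - [0,0,0]
  rotation:
    - [0,0,-0.99]
    - [0,0,-1.0]
    - [0,0,-0.99]
    - [0,0,0]
    - [0,0,0]

```text
time: 5.7
tool_pos: [0.547, -0.0896, 0.1998]
tcp_rot: [-2.291, -2.15, 0.0]
wrist_force: [0.1, -0.3, -0.1]
width: 0.501
grip_force: 0.0
```

```bash
python3 look.py b; python3 - <<'E'
from plan import *
P0=np.array([.5518,-.005]);k=P0+.085*(-ey)
w=[(k[0],k[1],.098,86.5,4)]
for t,extra in [(t,0) for t in range(6,97,6)]:
    a=np.radians(t); q=P0+.085*(-np.sin(a)*ex-np.cos(a)*ey); w.append((q[0],q[1],.098,86.5-t,1))
plan(w)
E
```

```text
5.7 [ 0.547  -0.0896  0.1998] [-2.291 -2.15   0.   ] [-0.21  0.06  1.9   0.    1.18 -0.14]
cam [ 0.552 -0.022  0.342] fwd [-0.018 -0.267 -0.963] right [ 0.998 -0.064 -0.001] 283.2819254735378
pointer [368.   92.8] 0.59 [ 0.6626 -0.0091]
lever_pivot [248.6  88.5] 0.91 [ 0.551  -0.0013]
lever_knob [241.9 202.1] 0.66 [ 0.5404 -0.087 ]
marker_tip [369.6 180.5] 0.78 [ 0.6686 -0.0943]
keeper_hinge [353.4 172.4] 0.38 [ 0.6515 -0.0846]
guide_body [244.3  94.8] 0.79 [ 0.5468 -0.0045]
jig [302.6  72.4] 0.7 [0.6123 0.02  ]
start [ 0.5471 -0.0897  0.1998] yaw 86.5
{"travel": [[-0.0, -0.0, 0.51], [-0.0, -0.0, 0.51], [-0.0, -0.01, 0.51], [-0.0, 0.0, 0.51], [0.01, -0.18, -0.0], [0.01, -0.17, -0.0], [0.0, -0.18, -0.0], [0.01, -0.18, -0.0], [0.01, -0.18, -0.0], [0.01, -0.18, -0.0], [0.01, -0.17, -0.0], [0.01, -0.18, -0.0]], "rotation": [[0, 0, -0.0], [0, 0, -0.0], [0, 0, -0.0], [0, 0, -0.0], [0, 0, 1.0], [0, 0, 1.0], [0, 0, 1.0], [0, 0, 1.0], [0, 0, 1.0], [0, 0, 1.0], [0, 0, 1.0], [0, 0, 1.0]]} 12
{"travel": [[0.01, -0.18, -0.0], [0.01, -0.18, -0.0], [0.01, -0.17, -0.0], [0.01, -0.18, -0.0], [0.01, -0.18, -0.0], [0.01, -0.18, -0.0], [0.01, -0.17, -0.0], [0.01, -0.18, -0.0]], "rotation": [[0, 0, 1.0], [0, 0, 1.0], [0, 0, 1.0], [0, 0, 1.0], [0, 0, 1.0], [0, 0, 1.0], [0, 0, 1.0], [0, 0, 1.0]]} 8
```

Request:
apply_moves:
  fingers: [0.5,0.5,0.5,0.5,0.5,0.5,0.5,0.5,0.5,0.5,0.5,0.5]
  travel:
    - [0,0,0.51]
    - [0,0,0.51]
    - [0,0,0.51]
    - [0,0,0.51]
    - [0.01,-0.18,0]
    - [0.01,-0.17,0]
    - [0,-0.18,0]
    - [0.01,-0.18,0]
    - [0.01,-0.18,0]
    - [0.01,-0.18,0]
    - [0.01,-0.17,0]
    - [0.01,-0.18,0]
  rotation:
    - [0,0,0]
    - [0,0,0]
    - [0,0,0]
    - [0,0,0]
    - [0,0,1]
    - [0,0,1]
    - [0,0,1]
    - [0,0,1]
    - [0,0,1]
    - [0,0,1]
    - [0,0,1]
    - [0,0,1]

```text
time: 7.5
tool_pos: [0.4858, -0.0587, 0.098]
tcp_rot: [2.967, 1.029, 0.0]
wrist_force: [-0.3, -3.0, -0.2]
width: 0.504
grip_force: 1.2
```

Request:
apply_moves:
  fingers: [0.5,0.5,0.5,0.5,0.5,0.5,0.5]
  travel:
    - [0.01,-0.18,0]
    - [0.01,-0.18,0]
    - [0.01,-0.17,0]
    - [0.01,-0.18,0]
    - [0.01,-0.18,0]
    - [0.01,-0.18,0]
    - [0.01,-0.17,0]
  rotation:
    - [0,0,1]
    - [0,0,1]
    - [0,0,1]
    - [0,0,1]
    - [0,0,1]
    - [0,0,1]
    - [0,0,1]

```text
time: 8.2
tool_pos: [0.4668, -0.0003, 0.0977]
tcp_rot: [3.139, -0.102, -0.002]
wrist_force: [-1.9, -2.2, -0.2]
width: 0.503
grip_force: 1.1
```

```bash
python3 look.py c
```

```text
8.2 [ 4.668e-01 -3.000e-04  9.770e-02] [ 3.139e+00 -1.020e-01 -2.000e-03] [-0.05 -0.    2.17 -0.    0.98  1.58]
cam [ 0.535 -0.005  0.24 ] fwd [-0.268  0.016 -0.963] right [-0.066 -0.998  0.002] 283.2819254735378
lever_pivot [247.1  82.1] 0.78 [ 0.5498 -0.0044]
guide_body [246.5  87.3] 0.92 [ 0.5494 -0.0038]
jig [211.6  13.8] 0.93 [0.6091 0.019 ]
```

View pics/w_c.png

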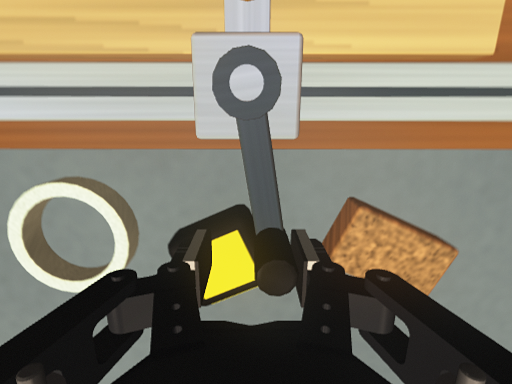

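The lever points almost at the robot, with the knob at (275,265) against the right finger. The tape measure and cork block are untouched below it. I'll push it a little further, to the stop.

Request:
apply_moves:
  fingers: [0.5,0.5,0.5]
  travel:
    - [0,-0.1,0]
    - [0,0,0]
    - [0,0,0]
  rotation:
    - [0,0,0]
    - [0,0,0]
    - [0,0,0]

```text
time: 9.1
tool_pos: [0.4678, 0.0051, 0.0977]
tcp_rot: [-3.14, 0.095, 0.0]
wrist_force: [0.1, -0.6, 0.5]
width: 0.503
grip_force: 0.3
```

Request:
apply_moves:
  fingers: [0.5,0.5,0.5]
  travel:
    - [0,-0.06,0]
    - [0,0,0]
    - [0,0,0]
  rotation:
    - [0,0,0]
    - [0,0,0]
    - [0,0,0]

```text
time: 9.4
tool_pos: [0.4678, 0.0077, 0.0976]
tcp_rot: [3.14, -0.095, -0.001]
wrist_force: [-1.9, -3.5, -0.5]
width: 0.499
grip_force: 1.8
```

```bash
python3 - <<'E'
from plan import *
plan([(.4678,.003,.098,-3.5,1),(.4678,.003,.17,-3.5,2),(.5518,-.005,.17,-3.5,3),(.5518,-.005,.17,-3.5,1)])
E
```

```text
start [0.4678 0.0077 0.0976] yaw -3.48
{"travel": [[0.01, 0.09, -0.01], [-0.0, 0.0, -0.72], [-0.0, 0.0, -0.72], [0.56, 0.02, 0.0], [0.56, 0.02, 0.0], [0.56, 0.02, 0.0], [0.0, 0.0, 0.0]], "rotation": [[0, 0, 0.0], [0, 0, 0.0], [0, 0, 0.0], [0, 0, 0.0], [0, 0, 0.0], [0, 0, 0.0], [0, 0, 0.0]]} 7
```

Request:
apply_moves:
  fingers: [0.5,0.5,0.7,1,1,1,1,1]
  travel:
    - [0,0.09,0]
    - [0,0,-0.72]
    - [0,0,-0.72]
    - [0.56,0.02,0]
    - [0.56,0.02,0]
    - [0.56,0.02,0]
    - [0,0,0]
    - [0,0,0]
  rotation:
    - [0,0,0]
    - [0,0,0]
    - [0,0,0]
    - [0,0,0]
    - [0,0,0]
    - [0,0,0]
    - [0,0,0]
    - [0,0,0]

```text
time: 10.2
tool_pos: [0.5517, -0.0045, 0.1696]
tcp_rot: [-3.139, 0.096, 0.001]
wrist_force: [-0.2, 0.4, -1.4]
width: 1.0
grip_force: 0.0
```

```bash
python3 look.py d; python3 - <<'E'
from plan import *
c=cam("scene");d=cam("side")
for k in("lever_pivot","lever_knob","pointer","marker_tip"):
    o=[(x,t[0]["location"]) for n,x in(("scene",c),("side",d)) for t in [tip_of(n,k)] if t]
    if len(o)==2: print(k,tri(o).round(4))
E
```

```text
10.2 [ 0.5517 -0.0045  0.1696] [-3.139e+00  9.600e-02  1.000e-03] [-0.05  0.08  1.94  0.    1.13  1.58]
cam [ 0.62  -0.009  0.312] fwd [-0.268  0.017 -0.963] right [-0.062 -0.998 -0.   ] 283.2819254735378
pointer [245.   55.1] 0.71 [ 0.6667 -0.0074]
lever_pivot [251.1 204.8] 0.88 [ 0.5507 -0.0052]
lever_knob [259.4 322.7] 0.7 [ 0.468  -0.0063]
keeper_hinge [ 20.9 191.8] 0.93 [0.5648 0.2061]
guide_body [249. 200.] 0.97 [ 0.5485 -0.0032]
jig [225.1 126.1] 0.74 [0.61  0.019]
square_tab [143.3  54.5] 0.8 [0.681  0.0889]
solvent_can [ 13.6 266.6] 0.72 [0.4585 0.293 ]
lever_pivot [ 0.5537 -0.0113  0.1057]
lever_knob [0.4357 0.019  0.1247]
pointer [ 0.6648 -0.0139  0.0645]
marker_tip [ 0.6684 -0.0929  0.0638]
```

View pics/w_d.png

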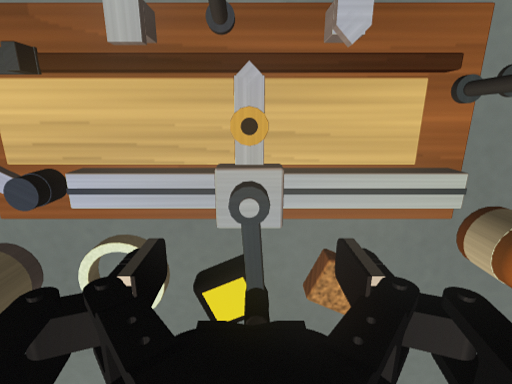

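The lever is open, pointing straight at the robot. The pointer's tip is at about (249,62) and the pointed tab's tip at about (348,46).

```bash
python3 - <<'E'
from plan import *
import pickle
c,r=pickle.load(open("d.pkl","rb"))
im=cv2.imread("pics/w_d.png")
pt=atz(c,(249,61.5),.06);mt=atz(c,(348,46),.059);print(pt,mt,"jig diff",(mt-pt)[:2]@ey,(mt-pt)[:2]@ex)
cv2.imwrite("pics/crop2.png",cv2.resize(im[0:110,220:400],None,fx=4.4,fy=4.4,interpolation=cv2.INTER_CUBIC))
plan([(.5518,-.005,.055,-3.5,4),(.5518,-.005,.05,-3.5,1)])
E
```

```text
[ 0.66172618 -0.01029512  0.06      ] [ 0.66844246 -0.09087417  0.059     ] jig diff -0.08001873565082294 0.011622977690575709
start [ 0.5515 -0.0047  0.1698] yaw -3.49
{"travel": [[0.0, 0.0, 0.57], [0.0, 0.0, 0.58], [0.0, 0.0, 0.57], [0.01, 0.01, 0.58], [-0.0, -0.0, 0.1]], "rotation": [[0, 0, 0.0], [0, 0, 0.0], [0, 0, 0.0], [0, 0, 0.0], [0, 0, 0.0]]} 5
```

View pics/crop2.png

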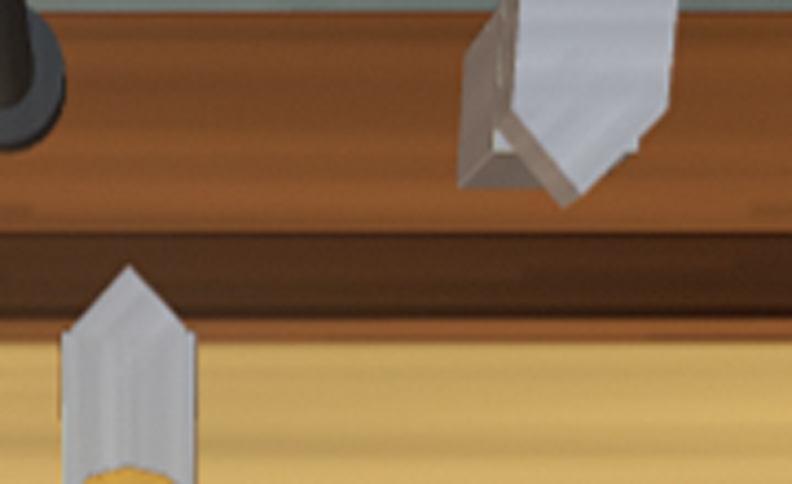

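The crop gives the pointer at (249.1,60.5) and the tab's top tip at (352.3,43.6), so the shift needed is about -83 mm. I'll go down over the block and grip it.

Request:
apply_moves:
  fingers: [1,1,1,1,1,1,0.5,0.5,0.5,0.5]
  travel:
    - [0,0,0.57]
    - [0,0,0.58]
    - [0,0,0.57]
    - [0,0,0.58]
    - [0,0,0.1]
    - [0,0,0]
    - [0,0,0]
    - [0,0,0]
    - [0,0,0]
    - [0,0,0]
  rotation:
    - [0,0,0]
    - [0,0,0]
    - [0,0,0]
    - [0,0,0]
    - [0,0,0]
    - [0,0,0]
    - [0,0,0]
    - [0,0,0]
    - [0,0,0]
    - [0,0,0]
  newtons: 40

```text
time: 12.3
tool_pos: [0.5534, -0.0044, 0.0522]
tcp_rot: [-3.14, 0.096, -0.006]
wrist_force: [-2.2, 1.9, 6.3]
width: 0.696
grip_force: 46.4
```

```bash
python3 - <<'E'
from plan import *
import pickle
c,r=pickle.load(open("d.pkl","rb"))
pt=atz(c,(249.1,60.5),.06);mt=atz(c,(352.3,43.6),.059);print(pt,mt,"jig diff",(mt-pt)[:2]@ey,(mt-pt)[:2]@ex)
s=read_state();print(s["tool_pos"],s["width"]*85,s["grip_force"],s["wrist_force"])
E
```

```text
[ 0.66246824 -0.01042379  0.06      ] [ 0.66998919 -0.09428183  0.059     ] jig diff -0.08324248327650303 0.012626333585650108
[ 0.55337174 -0.00435924  0.05218943] 59.12751321521847 46.362948417663574 [-2.16026349  1.89111356  6.32505053]
```

Request:
apply_moves:
  fingers: [0.5,0.5,0.5,0.5,0.5,0.5,0.5,0.5,0.5,0.5,0.5,0.5]
  travel:
    - [0,0.16,0]
    - [0,0.16,0]
    - [0,0.17,0]
    - [0,0.17,0]
    - [0,0.17,0]
    - [0,0.17,0]
    - [0,0.17,0]
    - [0,0.17,0]
    - [0,0.16,0]
    - [0,0.16,0]
    - [0,0,0]
    - [0,0,0]
  rotation:
    - [0,0,0]
    - [0,0,0]
    - [0,0,0]
    - [0,0,0]
    - [0,0,0]
    - [0,0,0]
    - [0,0,0]
    - [0,0,0]
    - [0,0,0]
    - [0,0,0]
    - [0,0,0]
    - [0,0,0]

```text
time: 13.5
tool_pos: [0.5483, -0.088, 0.0522]
tcp_rot: [3.14, -0.096, 0.006]
wrist_force: [-0.8, 0.9, 6.2]
width: 0.692
grip_force: 46.4
```

```bash
python3 look.py e; python3 - <<'E'
import cv2
im=cv2.imread("pics/w_e.png"); cv2.imwrite("pics/e2.png",cv2.resize(im[:,100:400][:225],None,fx=2.6,fy=2.6,interpolation=cv2.INTER_CUBIC))
E
```

```text
13.5 [ 0.5483 -0.088   0.0522] [ 3.14  -0.096  0.006] [-0.2   0.22  2.02  0.    0.9   1.43]
cam [ 0.615 -0.092  0.195] fwd [-0.263  0.015 -0.965] right [-0.062 -0.998  0.001] 283.2819254735378
pointer [250.8   9. ] 0.9 [ 0.6587 -0.0952]
lever_pivot [251.2 297.3] 0.64 [ 0.5457 -0.0883]
lever_knob [250.4   8.3] 0.51 [ 0.636  -0.0936]
keeper_knob [252.7 297.7] 0.69 [ 0.5511 -0.0892]
guide_body [250.6 274.2] 0.87 [ 0.5434 -0.088 ]
```

View pics/e2.png

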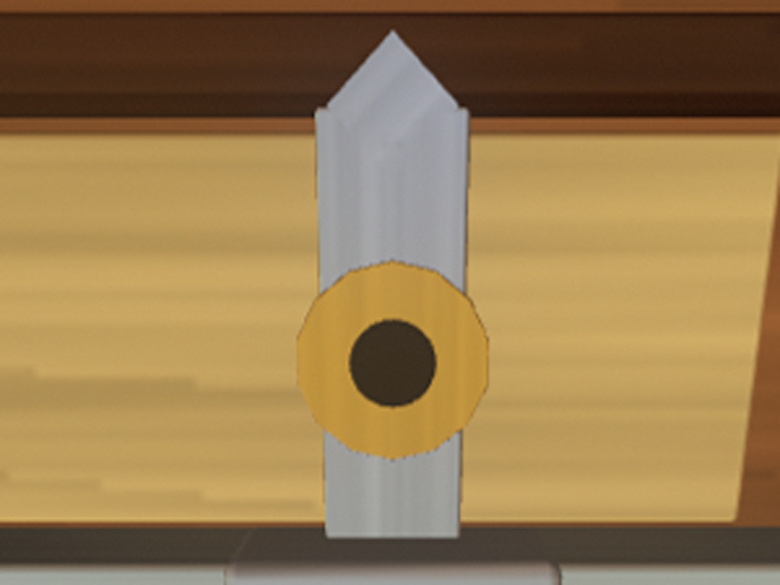

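The pointer's tip is at (251,12) in the frame, but the tab is out of view. I'll release, rise and compare the tips.

Request:
apply_moves:
  fingers: [1,1,1,1,1,1,1,1]
  travel:
    - [0,0,0]
    - [0,0,0]
    - [0,0,0]
    - [0,0,-0.8]
    - [0,0,-0.8]
    - [0,0,-0.8]
    - [0,0,-0.5]
    - [0,0,0]
  rotation:
    - [0,0,0]
    - [0,0,0]
    - [0,0,0]
    - [0,0,0]
    - [0,0,0]
    - [0,0,0]
    - [0,0,0]
    - [0,0,0]

```text
time: 14.9
tool_pos: [0.5497, -0.0882, 0.2001]
tcp_rot: [3.138, -0.096, 0.014]
wrist_force: [0.0, -0.1, 0.3]
width: 0.997
grip_force: 0.0
```

```bash
python3 look.py f; python3 - <<'E'
import cv2
im=cv2.imread("pics/w_f.png"); cv2.imwrite("pics/f2.png",cv2.resize(im[15:115,200:300],None,fx=5.5,fy=5.5,interpolation=cv2.INTER_CUBIC))
E
```

```text
14.9 [ 0.5497 -0.0882  0.2001] [ 3.138 -0.096  0.014] [-0.2   0.06  1.9  -0.    1.17  1.43]
cam [ 0.616 -0.092  0.343] fwd [-0.258  0.014 -0.966] right [-0.061 -0.998  0.002] 283.2819254735378
pointer [248.3  69.4] 0.79 [ 0.6597 -0.0934]
lever_pivot [248.6 196.9] 0.63 [ 0.5475 -0.0868]
lever_knob [253.5 302.1] 0.75 [ 0.463  -0.0858]
marker_tip [248.2  59.7] 0.57 [ 0.6681 -0.0939]
keeper_knob [248.5  58.7] 0.58 [ 0.6605 -0.0939]
guide_body [250.9 194.9] 0.94 [ 0.5436 -0.0887]
square_tab [76.8 64.6] 0.88 [0.6819 0.087 ]
```

View pics/f2.png

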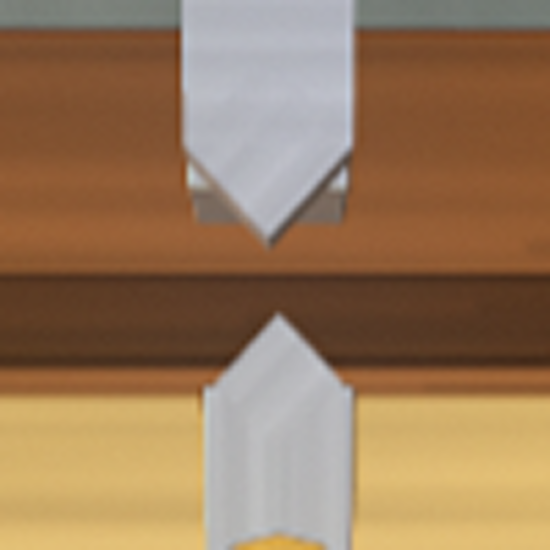

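The tab's tip (249,59) and the pointer (251,72) differ by about 1.7 px. The guide is therefore about 1.8 mm too far in -y, so I'll regrip and nudge it by 2 mm.

Request:
apply_moves:
  fingers: [1,1,1,1,1,0.5,0.5,0.5,0.5,0.5,0.5]
  travel:
    - [0,-0.02,0.7]
    - [0,0,0.8]
    - [0,0,0.8]
    - [0,0,0.6]
    - [0,0,0]
    - [0,0,0]
    - [0,0,0]
    - [0,0,0]
    - [0,-0.02,0]
    - [0,0,0]
    - [0,0,0]
  rotation:
    - [0,0,0]
    - [0,0,0]
    - [0,0,0]
    - [0,0,0]
    - [0,0,0]
    - [0,0,0]
    - [0,0,0]
    - [0,0,0]
    - [0,0,0]
    - [0,0,0]
    - [0,0,0]

```text
time: 16.6
tool_pos: [0.5484, -0.0868, 0.0523]
tcp_rot: [3.138, -0.095, 0.007]
wrist_force: [-2.1, -5.0, 5.6]
width: 0.691
grip_force: 48.6
```

Request:
apply_moves:
  fingers: [1,1,1,1,1,1,1,1]
  travel:
    - [0,0,0]
    - [0,0,0]
    - [0,0,0]
    - [0,0,-0.8]
    - [0,0,-0.8]
    - [0,0,-0.8]
    - [0,0,-0.5]
    - [0,0,0]
  rotation:
    - [0,0,0]
    - [0,0,0]
    - [0,0,0]
    - [0,0,0]
    - [0,0,0]
    - [0,0,0]
    - [0,0,0]
    - [0,0,0]

```text
time: 17.4
tool_pos: [0.5499, -0.0859, 0.2002]
tcp_rot: [3.139, -0.095, 0.015]
wrist_force: [-0.2, 0.1, -0.1]
width: 1.001
grip_force: 0.0
```

```bash
python3 look.py g; cat > align.py <<'E'
from plan import *
import sys,pickle
# tab and arm centre columns: edges of bright steel per row
def align(tag,ref=None):
    c,_=pickle.load(open(tag+".pkl","rb")); im=cv2.imread("pics/w_"+tag+".png").astype(int)
    gry=(im.max(2)-im.min(2)<28)&(im.min(2)>125)
    out=[]
    for v in range(10,110,3):
        xs=np.flatnonzero(gry[v,200:310])+200
        if len(xs)>4: out.append((v,xs.min(),xs.max(),len(xs),(xs.min()+xs.max())/2))
    for o in out: print(o)
align(sys.argv[1])
E
echo F; python3 align.py f; echo G; python3 align.py g
```

```text
17.4 [ 0.5499 -0.0859  0.2002] [ 3.139 -0.095  0.015] [-0.2   0.06  1.9   0.    1.17  1.43]
cam [ 0.616 -0.09   0.343] fwd [-0.258  0.014 -0.966] right [-0.061 -0.998  0.002] 283.2819254735378
pointer [250.9  69.2] 0.78 [ 0.66   -0.0934]
lever_pivot [252.9 199.4] 0.73 [ 0.5452 -0.0881]
lever_knob [262.6 305.9] 0.73 [ 0.4589 -0.0911]
marker_tip [252.4  57.9] 0.89 [ 0.6696 -0.0954]
guide_body [251.9 196.5] 0.7 [ 0.5421 -0.0872]
square_tab [78.7 68.5] 0.81 [0.6783 0.0884]
solvent_can [251.7 194.6] 0.53 [ 0.5239 -0.0862]
F
(13, np.int64(233), np.int64(263), 31, np.float64(248.0))
(16, np.int64(233), np.int64(264), 32, np.float64(248.5))
(19, np.int64(233), np.int64(264), 32, np.float64(248.5))
(22, np.int64(233), np.int64(263), 31, np.float64(248.0))
(25, np.int64(233), np.int64(263), 31, np.float64(248.0))
(28, np.int64(233), np.int64(263), 31, np.float64(248.0))
(31, np.int64(233), np.int64(263), 31, np.float64(248.0))
(34, np.int64(233), np.int64(263), 31, np.float64(248.0))
(37, np.int64(233), np.int64(263), 31, np.float64(248.0))
(40, np.int64(233), np.int64(263), 31, np.float64(248
[... 1862 characters left out ...]
)
(76, np.int64(248), np.int64(255), 8, np.float64(251.5))
(79, np.int64(245), np.int64(258), 14, np.float64(251.5))
(82, np.int64(243), np.int64(261), 19, np.float64(252.0))
(85, np.int64(239), np.int64(264), 26, np.float64(251.5))
(88, np.int64(239), np.int64(264), 26, np.float64(251.5))
(91, np.int64(239), np.int64(264), 26, np.float64(251.5))
(94, np.int64(239), np.int64(264), 26, np.float64(251.5))
(97, np.int64(239), np.int64(264), 26, np.float64(251.5))
(100, np.int64(239), np.int64(264), 26, np.float64(251.5))
(103, np.int64(239), np.int64(264), 26, np.float64(251.5))
(106, np.int64(239), np.int64(264), 26, np.float64(251.5))
(109, np.int64(239), np.int64(264), 26, np.float64(251.5))
```

Now the offset is only about 0.7 px, or 0.7 mm. Next: fork over the knob and close the lever.

```bash
python3 - <<'E'
from plan import *
P1=np.array([.5518,-.005])-.0815*ey
def q(t):
    a=np.radians(t); return P1+.085*(-np.sin(a)*ex-np.cos(a)*ey)
print(P1,q(86),q(0))
k=q(87)
w=[(k[0],k[1],.2,-.5,3),(k[0],k[1],.098,-.5,4)]
for t in [81,75,69,63,57,51,45,39,33,27,21,15,9,3,-3]:
    w.append((*q(t),.098,86.5-t,1))
plan(w)
E
```

```text
[ 0.54682454 -0.08634799] [ 0.46182778 -0.08708974] [ 0.54163542 -0.17118944]
start [ 0.5463 -0.0855  0.1942] yaw -3.5
{"travel": [[-0.56, 0.03, -0.04], [-0.57, 0.03, -0.04], [-0.56, 0.02, -0.04], [0.0, -0.0, 0.51], [0.0, -0.0, 0.51], [0.0, -0.0, 0.51], [0.0, -0.0, 0.51], [0.01, 0.17, 0.0], [0.01, 0.18, 0.0], [0.01, 0.18, 0.0], [0.01, 0.18, 0.0], [0.01, 0.17, 0.0]], "rotation": [[0, 0, -0.17], [0, 0, -0.16], [0, 0, -0.17], [0, 0, 0.0], [0, 0, 0.0], [0, 0, 0.0], [0, 0, 0.0], [0, 0, -1.0], [0, 0, -1.0], [0, 0, -1.0], [0, 0, -1.0], [0, 0, -1.0]]} 12
{"travel": [[0.01, 0.18, 0.0], [0.01, 0.18, 0.0], [0.01, 0.18, 0.0], [0.01, 0.17, 0.0], [0.0, 0.18, 0.0], [0.01, 0.18, 0.0], [0.01, 0.18, 0.0], [0.01, 0.18, 0.0], [0.01, 0.17, 0.0], [0.01, 0.18, 0.0]], "rotation": [[0, 0, -1.0], [0, 0, -1.0], [0, 0, -1.0], [0, 0, -1.0], [0, 0, -1.0], [0, 0, -1.0], [0, 0, -1.0], [0, 0, -1.0], [0, 0, -1.0], [0, 0, -1.0]]} 10
```

Request:
apply_moves:
  fingers: [0.5,0.5,0.5,0.5,0.5]
  travel:
    - [-0.56,0.03,-0.04]
    - [-0.57,0.03,-0.04]
    - [-0.56,0.02,-0.04]
    - [0,0,0]
    - [0,0,0]
  rotation:
    - [0,0,-0.17]
    - [0,0,-0.16]
    - [0,0,-0.17]
    - [0,0,0]
    - [0,0,0]

```text
time: 18.5
tool_pos: [0.4621, -0.0859, 0.2011]
tcp_rot: [3.141, -0.015, 0.002]
wrist_force: [0.5, 0.1, -0.2]
width: 0.495
grip_force: 0.0
```

```bash
python3 - <<'E'
from plan import *
for i in range(2):
    s=read_state();print(s["time"],np.round(s["tool_pos"],4),np.round(s["tcp_rot"],3),np.round(s["joint_vel"],3)); 
    if i==0: c=cam("wrist"); save(c,"w_h.png")
    for k,z in(("lever_pivot",.096),("lever_knob",.131)):
        t=tip_of("wrist",k)
        if t: print(k,t[0]["location"],t[0]["p"],atz(c,t[0]["location"],z))
P1=np.array([.5518,-.005])-.0815*ey
def q(t):
    a=np.radians(t); return P1+.085*(-np.sin(a)*ex-np.cos(a)*ey)
k=q(87); plan([(k[0],k[1],.098,-.5,4)])
E
```

```text
18.5 [ 0.4621 -0.0859  0.2011] [ 3.141e+00 -1.500e-02  2.000e-03] [ 0.004  0.025 -0.027  0.002 -0.007 -0.002]
lever_pivot [253.6, 98.4] 0.83 [ 0.54356332 -0.08960272  0.096     ]
lever_knob [253.1, 204.9] 0.97 [ 0.46219024 -0.08827631  0.131     ]
18.65 [ 0.4629 -0.086   0.201 ] [ 3.141e+00 -1.400e-02  1.000e-03] [ 0.003  0.008 -0.002 -0.002  0.002 -0.002]
lever_pivot [253.6, 98.4] 0.83 [ 0.54356332 -0.08960272  0.096     ]
lever_knob [253.1, 204.9] 0.97 [ 0.46219024 -0.08827631  0.131     ]
start [ 0.4627 -0.0859  0.2008] yaw -0.48
{"travel": [[-0.0, -0.0, 0.51], [-0.01, -0.0, 0.52], [-0.0, -0.0, 0.51], [-0.01, -0.01, 0.52]], "rotation": [[0, 0, 0.0], [0, 0, 0.0], [0, 0, 0.0], [0, 0, 0.0]]} 4
```

Request:
apply_moves:
  fingers: [0.5,0.5,0.5,0.5,0.5,0.5,0.5,0.5,0.5]
  travel:
    - [0,0,0.51]
    - [0,0,0.52]
    - [0,0,0.51]
    - [0,0,0.52]
    - [0.01,0.17,0]
    - [0.01,0.18,0]
    - [0.01,0.18,0]
    - [0.01,0.18,0]
    - [0.01,0.17,0]
  rotation:
    - [0,0,0]
    - [0,0,0]
    - [0,0,0]
    - [0,0,0]
    - [0,0,-1]
    - [0,0,-1]
    - [0,0,-1]
    - [0,0,-1]
    - [0,0,-1]

```text
time: 19.65
tool_pos: [0.4724, -0.1277, 0.0967]
tcp_rot: [-3.034, -0.806, 0.004]
wrist_force: [-0.1, 1.6, -1.4]
width: 0.499
grip_force: 0.9
```

Request:
apply_moves:
  fingers: [0.5,0.5,0.5,0.5,0.5,0.5,0.5,0.5,0.5,0.5]
  travel:
    - [0.01,0.18,0]
    - [0.01,0.18,0]
    - [0.01,0.18,0]
    - [0.01,0.17,0]
    - [0,0.18,0]
    - [0.01,0.18,0]
    - [0.01,0.18,0]
    - [0.01,0.18,0]
    - [0.01,0.17,0]
    - [0.01,0.18,0]
  rotation:
    - [0,0,-1]
    - [0,0,-1]
    - [0,0,-1]
    - [0,0,-1]
    - [0,0,-1]
    - [0,0,-1]
    - [0,0,-1]
    - [0,0,-1]
    - [0,0,-1]
    - [0,0,-1]

```text
time: 20.65
tool_pos: [0.5458, -0.1709, 0.0967]
tcp_rot: [-2.224, -2.214, 0.002]
wrist_force: [-3.0, 1.0, 0.4]
width: 0.497
grip_force: 1.2
```

Request:
apply_moves:
  fingers: [0.5,0.5,0.5,0.5]
  travel:
    - [0,0.08,0]
    - [0,0,0]
    - [0,0.06,0]
    - [0,0,0]
  rotation:
    - [0,0,0]
    - [0,0,0]
    - [0,0,0]
    - [0,0,0]

```text
time: 21.05
tool_pos: [0.5506, -0.1715, 0.0969]
tcp_rot: [-2.229, -2.207, 0.006]
wrist_force: [-7.6, -1.2, 2.5]
width: 0.5
grip_force: 3.7
```

Request:
apply_moves:
  fingers: [0.5,0.5,0.5]
  travel:
    - [0,0.08,0]
    - [0,0,0]
    - [0,0,0]
  rotation:
    - [0,0,0]
    - [0,0,0]
    - [0,0,0]

```text
time: 21.35
tool_pos: [0.5509, -0.1715, 0.0966]
tcp_rot: [-2.225, -2.204, 0.014]
wrist_force: [-16.8, -2.5, 8.3]
width: 0.5
grip_force: 8.6
```

At the stop (17 N). Now I'll back off, rise and check the alignment.

Request:
apply_moves:
  fingers: [0.5,0.5,0.5,0.5,0.5,0.5,0.5]
  travel:
    - [0,-0.15,0]
    - [0,-0.15,0]
    - [0,0,-0.7]
    - [0,0,-0.7]
    - [0,0,-0.7]
    - [0,0,0]
    - [0,0,0]
  rotation:
    - [0,0,0]
    - [0,0,0]
    - [0,0,0]
    - [0,0,0]
    - [0,0,0]
    - [0,0,0]
    - [0,0,0]

```text
time: 22.05
tool_pos: [0.5434, -0.1716, 0.2045]
tcp_rot: [2.229, 2.209, 0.003]
wrist_force: [-0.5, -0.1, 0.3]
width: 0.503
grip_force: 0.0
```

```bash
python3 - <<'E'
from plan import *
plan([(.56,-.0855,.21,-3.5,15)])
E
```

```text
start [ 0.5434 -0.1716  0.2045] yaw 89.47Traceback (most recent call last):
  File "<stdin>", line 2, in <module>
  File "plan.py", line 16, in plan
    assert abs(d).max()<=1 and abs(r)<=1 and np.linalg.norm(d)<=1,(d,r)
           ^^^^^^^^^^^^^^^^^^^^^^^^^^^^^^^^^^^^^^^^^^^^^^^^^^^^^^
AssertionError: (array([ 0.12,  0.02, -0.01]), np.float64(1.03))
```

```bash
python3 - <<'E'
from plan import *
plan([(.56,-.0855,.21,-3.5,16)])
E
```

```text
start [ 0.5434 -0.1716  0.2045] yaw 89.47
{"travel": [[0.11, 0.02, -0.01], [0.11, 0.01, -0.0], [0.11, -0.0, -0.01], [0.1, -0.02, -0.01], [0.11, -0.02, -0.0], [0.11, -0.04, -0.01], [0.1, -0.04, -0.01], [0.09, -0.06, -0.0], [0.09, -0.06, -0.01], [0.08, -0.07, -0.01], [0.07, -0.09, -0.01], [0.07, -0.08, -0.0]], "rotation": [[0, 0, 0.97], [0, 0, 0.97], [0, 0, 0.97], [0, 0, 0.96], [0, 0, 0.97], [0, 0, 0.97], [0, 0, 0.97], [0, 0, 0.97], [0, 0, 0.97], [0, 0, 0.96], [0, 0, 0.97], [0, 0, 0.97]]} 12
{"travel": [[0.05, -0.1, -0.01], [0.05, -0.1, -0.01], [0.04, -0.1, -0.0], [0.02, -0.11, -0.01]], "rotation": [[0, 0, 0.97], [0, 0, 0.97], [0, 0, 0.97], [0, 0, 0.97]]} 4
```

Request:
apply_moves:
  fingers: [0.5,0.5,0.5,0.5,0.5,0.5,0.5,0.5,0.5,0.5,0.5,0.5]
  travel:
    - [0.11,0.02,0]
    - [0.11,0.01,0]
    - [0.11,0,-0.01]
    - [0.1,-0.02,-0.01]
    - [0.11,-0.02,0]
    - [0.11,-0.04,-0.01]
    - [0.1,-0.04,-0.01]
    - [0.09,-0.06,0]
    - [0.09,-0.06,-0.01]
    - [0.08,-0.07,-0.01]
    - [0.07,-0.09,-0.01]
    - [0.07,-0.08,0]
  rotation:
    - [0,0,0.97]
    - [0,0,0.97]
    - [0,0,0.97]
    - [0,0,0.96]
    - [0,0,0.97]
    - [0,0,0.97]
    - [0,0,0.97]
    - [0,0,0.97]
    - [0,0,0.97]
    - [0,0,0.96]
    - [0,0,0.97]
    - [0,0,0.97]

```text
time: 23.25
tool_pos: [0.5536, -0.1063, 0.2041]
tcp_rot: [-3.095, -0.532, 0.004]
wrist_force: [-0.0, -0.4, -0.1]
width: 0.5
grip_force: 0.0
```

Request:
apply_moves:
  fingers: [0.5,0.5,0.5,0.5,0.5,0.5,0.5]
  travel:
    - [0.05,-0.1,0]
    - [0.05,-0.1,0]
    - [0.04,-0.1,0]
    - [0.02,-0.11,0]
    - [0,0,0]
    - [0,0,0]
    - [0,0,0]
  rotation:
    - [0,0,0.97]
    - [0,0,0.97]
    - [0,0,0.97]
    - [0,0,0.97]
    - [0,0,0]
    - [0,0,0]
    - [0,0,0]

```text
time: 23.95
tool_pos: [0.5582, -0.0853, 0.2055]
tcp_rot: [-3.14, 0.093, 0.002]
wrist_force: [0.9, 0.4, -1.1]
width: 0.501
grip_force: 0.0
```

```bash
python3 look.py i; python3 align.py i | awk '{print $1,$2,$3,$4,$5}' | sed 's/np[.a-z0-9]*//g'
```

```text
23.95 [ 0.5582 -0.0853  0.2055] [-3.14e+00  9.30e-02  2.00e-03] [-0.2   0.08  1.87 -0.    1.2   1.43]
cam [ 0.626 -0.09   0.347] fwd [-0.268  0.016 -0.963] right [-0.06  -0.998  0.   ] 283.2819254735378
pointer [248.8  78.3] 0.97 [ 0.6596 -0.09  ]
lever_pivot [253.6 202.7] 0.78 [ 0.5476 -0.0878]
lever_knob [359.4 220.3] 0.76 [ 0.5383 -0.1732]
marker_tip [250.9  68. ] 0.69 [ 0.6686 -0.0926]
keeper_hinge [252.   72.5] 0.7 [ 0.6645 -0.0934]
guide_body [254.4 200.1] 0.92 [ 0.5437 -0.0886]
square_tab [81.4 70.1] 0.72 [0.6834 0.0891]
glue_bottle [254.6 201.8] 0.37 [ 0.5187 -0.0884]
(10, (200), (308), 99, (254.0))
(13, (200), (306), 96, (253.0))
(16, (200), (309), 98, (254.5))
(19, (200), (298), 94, (249.0))
(22, (200), (300), 87, (250.0))
(25, (200), (309), 94, (254.5))
(28, (238), (267), 30, (252.5))
(31, (238), (267), 30, (252.5))
(34, (238), (267), 30, (252.5))
(37, (238), (267), 30, (252.5))
(40, (238), (267), 30, (252.5))
(43, (238), (267), 30, (252.5))
(46, (238), (267), 30, (252.5))
(49, (238), (267), 30, (252.5))
(52, (239), (265), 27, (252.0))
(55, (239), (266), 26, (252.5))
(58, (245), (260), 16, (252.5))
(61, (247), (257), 11, (252.0))
(64, (250), (254), 5, (252.0))
(82, (251), (255), 5, (253.0))
(85, (249), (257), 9, (253.0))
(88, (246), (260), 15, (253.0))
(91, (243), (263), 21, (253.0))
(94, (240), (265), 26, (252.5))
(97, (240), (265), 26, (252.5))
(100, (240), (265), 26, (252.5))
(103, (240), (265), 26, (252.5))
(106, (240), (265), 26, (252.5))
(109, (240), (265), 26, (252.5))
```

The pointer is on the tab within about 0.5 mm and the lever is locked. Now the keeper.

```bash
python3 - <<'E'
from plan import *
plan([(.605,.275,.21,60,12)])
E
```

```text
start [ 0.5587 -0.0853  0.2063] yaw -3.49
{"travel": [[0.04, -0.6, -0.01], [0.1, -0.6, -0.0], [0.15, -0.59, -0.01], [0.2, -0.57, -0.0], [0.26, -0.55, -0.01], [0.3, -0.52, -0.01], [0.35, -0.49, -0.0], [0.4, -0.46, -0.01], [0.44, -0.42, -0.0], [0.47, -0.38, -0.01], [0.51, -0.33, -0.01], [0.53, -0.28, -0.0]], "rotation": [[0, 0, -0.88], [0, 0, -0.88], [0, 0, -0.89], [0, 0, -0.88], [0, 0, -0.88], [0, 0, -0.88], [0, 0, -0.88], [0, 0, -0.88], [0, 0, -0.89], [0, 0, -0.88], [0, 0, -0.88], [0, 0, -0.88]]} 12
```

Request:
apply_moves:
  fingers: [0.5,0.5,0.5,0.5,0.5,0.5,0.5,0.5,0.5,0.5,0.5,0.5]
  travel:
    - [0.04,-0.6,0]
    - [0.1,-0.6,0]
    - [0.15,-0.59,0]
    - [0.2,-0.57,0]
    - [0.26,-0.55,0]
    - [0.3,-0.52,0]
    - [0.35,-0.49,0]
    - [0.4,-0.46,0]
    - [0.44,-0.42,0]
    - [0.47,-0.38,0]
    - [0.51,-0.33,0]
    - [0.53,-0.28,0]
  rotation:
    - [0,0,-0.88]
    - [0,0,-0.88]
    - [0,0,-0.89]
    - [0,0,-0.88]
    - [0,0,-0.88]
    - [0,0,-0.88]
    - [0,0,-0.88]
    - [0,0,-0.88]
    - [0,0,-0.89]
    - [0,0,-0.88]
    - [0,0,-0.88]
    - [0,0,-0.88]

```text
time: 25.75
tool_pos: [0.6051, 0.2762, 0.2063]
tcp_rot: [2.718, 1.576, 0.0]
wrist_force: [1.1, -0.2, 0.4]
width: 0.5
grip_force: 0.0
```

Request:
apply_moves:
  fingers: [0.5,0.5,0.5]
  travel:
    - [0,0,0]
    - [0,0,0]
    - [0,0,0]
  rotation:
    - [0,0,0]
    - [0,0,0]
    - [0,0,0]

```text
time: 26.05
tool_pos: [0.6049, 0.2741, 0.2061]
tcp_rot: [2.721, 1.569, -0.001]
wrist_force: [-0.1, -0.3, 0.4]
width: 0.502
grip_force: 0.0
```

```bash
python3 look.py j
```

```text
26.05 [0.6049 0.2741 0.2061] [ 2.721e+00  1.569e+00 -1.000e-03] [ 0.39  0.26  1.66 -0.    1.23  0.91]
cam [0.639 0.332 0.348] fwd [-0.135 -0.233 -0.963] right [ 0.865 -0.501 -0.   ] 283.2819254735378
marker_tip [346.8 319.5] 0.55 [0.6202 0.0681]
keeper_hinge [245.4 245. ] 0.66 [0.5641 0.2149]
keeper_knob [250.5 175.3] 0.74 [0.6133 0.2884]
square_tab [370. 266.] 0.72 [0.6785 0.0907]
glue_bottle [431.  199.9] 0.57 [0.7866 0.1256]
solvent_can [141.9 211.4] 0.77 [0.4564 0.2989]
```

View pics/w_j.png

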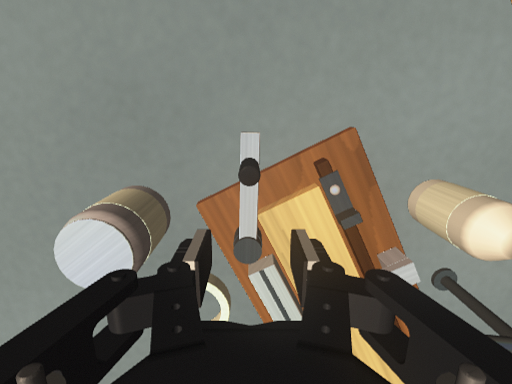

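The knob is at (250,175), giving (0.613,0.288). That is 95 mm from the hinge at (0.565,0.206), so the keeper is open about 1.1 rad. The glue bottle and can are well clear of the arc.

```bash
python3 - <<'E'
from plan import *
H=np.array([.565,.206])
def q(t):
    a=np.radians(t); return H+.091*np.array([np.cos(a),np.sin(a)])
w=[(*q(59.5),.18,59.5,1),(*q(59.5),.08,59.5,4)]
for t in [54,48,42,36,30,24,18,12,6,0,-5]: w.append((*q(t),.08,t,1))
plan(w)
E
```

```text
start [0.6051 0.2748 0.2063] yaw 59.98
{"travel": [[0.23, 0.01, 0.53], [-0.0, 0.0, 0.5], [-0.0, 0.0, 0.5], [-0.0, 0.0, 0.5], [-0.0, 0.0, 0.5], [-0.01, 0.17, -0.0], [-0.01, 0.2, -0.0], [-0.01, 0.19, -0.0], [-0.01, 0.19, -0.0], [-0.01, 0.19, -0.0], [-0.01, 0.19, -0.0], [-0.01, 0.19, -0.0]], "rotation": [[0, 0, 0.08], [0, 0, 0.0], [0, 0, 0.0], [0, 0, 0.0], [0, 0, 0.0], [0, 0, 0.92], [0, 0, 1.0], [0, 0, 1.0], [0, 0, 1.0], [0, 0, 1.0], [0, 0, 1.0], [0, 0, 1.0]]} 12
{"travel": [[-0.01, 0.19, -0.0], [-0.01, 0.19, -0.0], [-0.01, 0.19, -0.0], [-0.01, 0.16, -0.0]], "rotation": [[0, 0, 1.0], [0, 0, 1.0], [0, 0, 1.0], [0, 0, 0.83]]} 4
```

Request:
apply_moves:
  fingers: [0.5,0.5,0.5,0.5,0.5,0.5,0.5]
  travel:
    - [0.23,0.01,0.53]
    - [0,0,0.5]
    - [0,0,0.5]
    - [0,0,0.5]
    - [0,0,0.5]
    - [-0.01,0.17,0]
    - [-0.01,0.2,0]
  rotation:
    - [0,0,0.08]
    - [0,0,0]
    - [0,0,0]
    - [0,0,0]
    - [0,0,0]
    - [0,0,0.92]
    - [0,0,1]

```text
time: 27.35
tool_pos: [0.6245, 0.2734, 0.0776]
tcp_rot: [-2.872, -1.273, 0.006]
wrist_force: [-1.1, 0.4, -0.3]
width: 0.5
grip_force: 0.4
```

Request:
apply_moves:
  fingers: [0.5,0.5,0.5,0.5,0.5,0.5,0.5,0.5,0.5]
  travel:
    - [-0.01,0.19,0]
    - [-0.01,0.19,0]
    - [-0.01,0.19,0]
    - [-0.01,0.19,0]
    - [-0.01,0.19,0]
    - [-0.01,0.19,0]
    - [-0.01,0.19,0]
    - [-0.01,0.19,0]
    - [-0.01,0.16,0]
  rotation:
    - [0,0,1]
    - [0,0,1]
    - [0,0,1]
    - [0,0,1]
    - [0,0,1]
    - [0,0,1]
    - [0,0,1]
    - [0,0,1]
    - [0,0,0.83]

```text
time: 28.25
tool_pos: [0.6551, 0.1992, 0.0796]
tcp_rot: [-3.136, 0.143, 0.002]
wrist_force: [-1.2, 4.8, -0.8]
width: 0.498
grip_force: 1.9
```

Request:
apply_moves:
  fingers: [0.5,0.5,0.5]
  travel:
    - [0,0.1,0]
    - [0,0,0]
    - [0,0,0]
  rotation:
    - [0,0,0]
    - [0,0,0]
    - [0,0,0]

```text
time: 28.55
tool_pos: [0.6553, 0.1929, 0.0799]
tcp_rot: [3.139, -0.135, 0.0]
wrist_force: [0.4, -0.0, -1.6]
width: 0.503
grip_force: 0.0
```

The detent snapped: the force rose to 4.8 N and then fell to 0. I'll press on to confirm the stop.

Request:
apply_moves:
  fingers: [0.5,0.5,0.5]
  travel:
    - [0,0.08,0]
    - [0,0,0]
    - [0,0,0]
  rotation:
    - [0,0,0]
    - [0,0,0]
    - [0,0,0]

```text
time: 28.85
tool_pos: [0.6552, 0.1908, 0.0799]
tcp_rot: [-3.136, 0.136, -0.002]
wrist_force: [0.8, 4.6, -0.6]
width: 0.498
grip_force: 2.6
```

Request:
apply_moves:
  fingers: [0.5,0.5,0.5]
  travel:
    - [0,0.06,0]
    - [0,0,0]
    - [0,0,0]
  rotation:
    - [0,0,0]
    - [0,0,0]
    - [0,0,0]

```text
time: 29.15
tool_pos: [0.6552, 0.1906, 0.0799]
tcp_rot: [-3.132, 0.136, -0.003]
wrist_force: [1.1, 13.1, -3.5]
width: 0.501
grip_force: 6.5
```

Home against its stop. I'll back off, rise and run a final check.

Request:
apply_moves:
  fingers: [0.5,0.5,0.5,0.5,0.5,0.5,0.5,0.5,0.5,0.5]
  travel:
    - [0,-0.14,0]
    - [0,-0.14,0]
    - [0,0,-0.7]
    - [0,0,-0.9]
    - [0,0,-0.9]
    - [-0.6,0.6,0]
    - [-0.6,0.6,0]
    - [-0.3,0.6,0]
    - [0,0,0]
    - [0,0,0]
  rotation:
    - [0,0,0]
    - [0,0,0]
    - [0,0,0]
    - [0,0,0]
    - [0,0,0]
    - [0,0,0]
    - [0,0,0]
    - [0,0,0]
    - [0,0,0]
    - [0,0,0]

```text
time: 30.15
tool_pos: [0.5733, 0.1163, 0.2053]
tcp_rot: [-3.138, 0.139, -0.002]
wrist_force: [0.7, -0.4, -0.1]
width: 0.502
grip_force: 0.0
```

```bash
python3 look.py k; python3 - <<'E'
from plan import *
import pickle
c,r=pickle.load(open("k.pkl","rb"))
im=cv2.imread("pics/w_k.png")
g=cv2.cvtColor(im,cv2.COLOR_BGR2GRAY)
for l in cv2.createLineSegmentDetector().detect(g)[0][:,0]:
    p,q=atz(c,l[:2],.056),atz(c,l[2:],.056);d=p-q
    if d[0]<0:d=-d
    a=np.degrees(np.arctan2(d[1],d[0]))
    if np.hypot(*d[:2])>.03 and abs(a+3.5)<15 and p[1]>.15: print(l.round(1),p[:2].round(4),q[:2].round(4),"dir from jig x",round(a+3.5,2))
E
```

```text
30.15 [0.5733 0.1163 0.2053] [-3.138e+00  1.390e-01 -2.000e-03] [ 0.16  0.11  1.83 -0.    1.2   1.82]
cam [0.641 0.11  0.347] fwd [-0.266  0.023 -0.964] right [-0.089 -0.996  0.   ] 283.2819254735378
pointer [461.2  73.2] 0.78 [ 0.6615 -0.091 ]
lever_pivot [471.  203.4] 0.75 [ 0.5443 -0.0871]
marker_tip [466.3  67. ] 0.81 [ 0.6667 -0.0959]
keeper_hinge [165.8 201.7] 0.85 [0.5611 0.2074]
keeper_knob [139.5 104.4] 0.95 [0.6576 0.1999]
guide_body [454.  197.6] 0.56 [ 0.5439 -0.0859]
solvent_can [130.6 269. ] 0.83 [0.4532 0.2921]
[210.4 229.4 211.5 256.9] [0.5239 0.165 ] [0.4905 0.168 ] dir from jig x -1.55
[149.5 353.1 153.4 293.1] [0.364  0.2629] [0.4497 0.2423] dir from jig x -10.01
[170.6 120.8 175.7 173.1] [0.6429 0.1898] [0.59   0.1932] dir from jig x -0.12
[193.7 272.  199.5 319.4] [0.4732 0.1909] [0.4084 0.1931] dir from jig x 1.57
[172.7 173.2 166.7 114.4] [0.5902 0.1963] [0.6493 0.1926] dir from jig x -0.05
[139.  119.1 145.7 173. ] [0.6473 0.2209] [0.5929 0.2244] dir from jig x -0.17
[199.9 303.1 198.6 274.4] [0.4311 0.1894] [0.4695 0.1857] dir from jig x -2.08
[127.  220.6  98.8  36.8] [0.5423 0.2548] [0.7232 0.2436] dir from jig x -0.03
```

The bar is parallel to the jig's x within 0.2°, the pointer sits on the tab, and the gripper touches nothing.

```bash
python3 -c "
from workcell import *
print(finish_job())"
```

```text
the job is handed in; nothing more can be done
None
```

The job is handed in: the guide is locked about 0.5 mm from the pointed tab's tip, the keeper bar is shut in its detent, and no loose item was seen to move; the judge's verdict wasn't shown.

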